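# Make up the titration and extraction kits

## Task

Make up the two kits for this afternoon's practical from the glassware standing on the bench: the long three-compartment tray gets the conical flask, the small beaker and one of the two amber bottles, the short two-compartment tray gets the other amber bottle and the capped centrifuge tube. Stand each thing upright on the floor of a compartment of its own (any compartment of its tray), setting it down before letting go rather than dropping it, and tip nothing over. Leave the big beaker, the blue tube rack and the computer mouse where they are.

Things in the scene. Friction and masses are not known exactly. Their poses are not given: they have to be found in the camera images.
- tray_long: long grey plastic tray, loose, three equal compartments in a row along its y; 252 mm long (y), 90 mm wide (x), plus 4 mm rim lip and 22 mm high wire handles 19 mm out from the ends. Outer walls 3 mm thick, top at 28 mm; cross walls 3 mm, top at 22 mm; floor top at 4 mm. Compartments 84 (x) by 80 mm (y) inside, centred at x = 0, y = -83, 0 and +83 mm. Origin: centre of underside, z up.
- tray_short: short grey plastic tray, loose, two equal compartments in a row along its y; 169 mm long (y), 90 mm wide (x), plus 4 mm rim lip and 22 mm high wire handles 19 mm out from the ends. Outer walls 3 mm thick, top at 28 mm; cross walls 3 mm, top at 22 mm; floor top at 4 mm. Compartments 84 (x) by 80 mm (y) inside, centred at x = 0, y = -41.5 and +41.5 mm. Origin: centre of underside, z up.
- bottle_a: amber glass 100 ml laboratory bottle with a blue screw cap, one of two alike, standing upright; body 56 mm in diameter, straight up to 64 mm, then shoulder; cap 52 mm in diameter from 82 to 106 mm (overall height 106 mm), about 0.19 kg. Origin: centre of the underside, z up the axis.
- bottle_b: amber glass 100 ml laboratory bottle with a blue screw cap, one of two alike, standing upright; body 56 mm in diameter, straight up to 64 mm, then shoulder; cap 52 mm in diameter from 82 to 106 mm (overall height 106 mm), about 0.19 kg. Origin: centre of the underside, z up the axis.
- flask: clear glass conical (Erlenmeyer) flask, open at the top, standing upright; base 64 mm in diameter, narrowing from there in a cone to the neck; straight neck 22 to 24 mm in diameter from 68 to 105 mm, rim 27 mm in diameter, overall height 109 mm, about 0.075 kg. Origin: centre of the underside, z up the axis.
- beaker_small: small clear glass beaker, straight-sided, open at the top, standing upright; 42 mm in diameter (rim 45 mm, with a small spout on +x), 60 mm high, about 0.035 kg. Origin: centre of the underside, z up the axis.
- tube: self-standing white plastic 50 ml centrifuge tube with a blue screw cap, upright; foot skirt 34 mm in diameter and 12 mm high, body 29 mm in diameter up to 95 mm, cap 34 mm in diameter from 95 to 117 mm (overall height 117 mm), about 0.045 kg. Origin: centre of the underside, z up the axis.
- beaker_big: big clear glass beaker standing among the stock, not wanted in either kit; 70 mm in diameter, 92 mm high. Origin: centre of the underside.
- rack: blue plastic test-tube rack with a few small capped tubes, to be left alone; 170 mm (x) by 86 mm (y), 56 mm high, tubes to 101 mm. Origin: centre of the underside.
- mouse: black and grey computer mouse, to be left alone; 100 mm (x) by 58 mm (y), 36 mm high. Origin: centre of the underside, on the bench.
Things that resemble listed ones, but are neither listed nor needed, are in the scene too. Leave any purple look-alike of the beaker_small alone. Of the things that look like the tube, take the one that is farthest to the robot's right at the start.

How it is judged:
By the outcome, as a careful person would: the job done as asked, in the order asked, and still so for the second after the job is handed in, with the robot touching nothing.
It also fails if it takes over 109 s, if anything falls off the work surface, if the arm or the gripper's body presses on something with over 40 N, if the wrist force passes 120 N, or if a joint passes its speed limit or range.

## Robot

A 6-joint arm with a two-finger parallel gripper is mounted at the origin on the work surface. World frame = base frame: x ahead of the robot, y to its left, z up, the work surface at z = 0. Lengths are in m, angles in rad, forces in N, time in s.
With the tool pointing down it reaches from about 0.375 to 0.975 m from the base axis. Payload 3.8 kg.
Tool frame: the origin (TCP) lies midway between the tips of the shut fingers; the grasp point (between the pads) lies 19 mm behind it; z points along the fingers, y is the line along which they close (so a half turn about z gives the same grasp; the last joint's range is limited). The gripper opens to 88 mm and grips with 3 to 60 N. Pads are 18 mm wide; open, the fingers measure 123 mm over their backs; the gripper's body (75 mm by 187 mm) begins 45 mm behind the grasp point.
Start: joints at [-1.25, 0.264, 1.604, -0, 1.274, -0.037], TCP at [0.236, -0.632, 0.239] pointing down, gripper open.
Joint ranges: [-2.63, 2.63], [-0.94, 2.18], [0.31, 2.57], [-1.31, 4.45], [0, 2.66], [-2.55, 2.55]. Speed limits (rad/s): [2.57, 2.57, 3.14, 3.14, 3.14, 3.14].

## Interface

Orientations are given as a rotation vector (axis times angle).
In Python, from cell import manip, inverse_kinematics, cams, order gives the robot as it stands. Calls block until the motion is done:
- manip.move_pose(position, orientation): joint-space move of the TCP to a pose.
- manip.move_linear(position, rate=0.15, rot=None): straight line of the TCP; rot=None keeps the orientation; rate is the mean speed in m/s.
- manip.set_joints(angles): joint-space move.
- manip.set_gripper(opening, force=None): finger opening in m; force is the grip in N (None keeps the last); returns when the fingers have stopped.
- manip.dwell(seconds).
- inverse_kinematics(position, orientation): joint angles nearest the present ones, or None.
- manip.state(): the state.
- cams.capture(name): name is "scene" or "top" or "wrist"; returns a dict with "image" (384x512x3 uint8, blue, green, red), "z_map" (384x512 float32, m along the optical axis (not along the pixel's ray), 0 where there is no reading), "intrinsics" (3x3 intrinsics, pixels), "position" and "orientation" of the camera in the world; the wrist camera has in their place "T_tool_cam" (4x4, takes a point from camera to tool coordinates, whose origin is the TCP and whose axes are the flange's). Camera axes: x right, y down, z forward; pixel columns grow to the right and rows downward; lengths in m; the calibration is good to about 2 mm. A picture is of the moment at which its call begins: read the wrist's pose just before it.
A pose or a line that the arm cannot do raises manip.IKError and nothing moves.
- order.close_job(): hands the job in; it is judged then, once.
The state is a dict: "clock": time; "joint_pos": joint angles; "joint_velocities": joint speeds; "tau": joint torques, N m; "tool_pos": TCP position; "tcp_rot": TCP orientation; "contact_force": force on the tool from outside, world axes, zero at the start; "moment": the same for the moment, N m; "gripper_width": finger opening in m; "grasp_force": force on a finger pad.
Only numpy, scipy, OpenCV 4.12 (cv2) and the standard library are available. Lean on these libraries where they do the work, as an engineer would, in place of code of your own. Each camera call takes 0.05 s, during which the arm holds its last target. There are 200 camera calls.

## Working session

There is one attempt and no reset: what is moved stays moved. The work goes in short steps, each a Python script; the robot and the scene stay as the last script left them, time stands still between calls to the robot, and variables do not carry over. Pictures are saved under pics/ and viewed, at most 14 in all, crops included, and the job is handed in when it is done.

```bash
mkdir -p pics; ls; python3 - <<'E'
from cell import manip,cams
import cv2,numpy as np
for n in ("scene","top"):
    c=cams.capture(n); cv2.imwrite(f"pics/{n}0.png",cv2.resize(c["image"],(800,600),interpolation=cv2.INTER_CUBIC))
    np.savez(f"{n}0.npz",**c); print(n,c["intrinsics"].tolist(),c["position"],c["orientation"],(c["z_map"]>0).mean())
s=manip.state();print(s["clock"],s["tool_pos"],s["tcp_rot"],s["gripper_width"])
E
```

```text
pics
scene [[446.96764424035416, 0.0, 262.5555853131117], [0.0, 446.96764424035416, 194.22137230482642], [0.0, 0.0, 1.0]] [1.04734642 0.14194677 0.91756105] [-1.37388065 -2.39048425  0.6981968 ] 0.9960734049479166
top [[496.45628482962644, 0.0, 253.81112498345777], [0.0, 496.45628482962644, 185.52929080813917], [0.0, 0.0, 1.0]] [ 0.33866501 -0.13453137  1.47545503] [-2.14543825  2.14615576 -0.14203451] 0.9960428873697916
0.1 [ 0.23619926 -0.63165782  0.23753577] [-3.08950609e+00 -5.58770823e-01  4.56815046e-04] 0.08793279489304971
```

View pics/scene0.png

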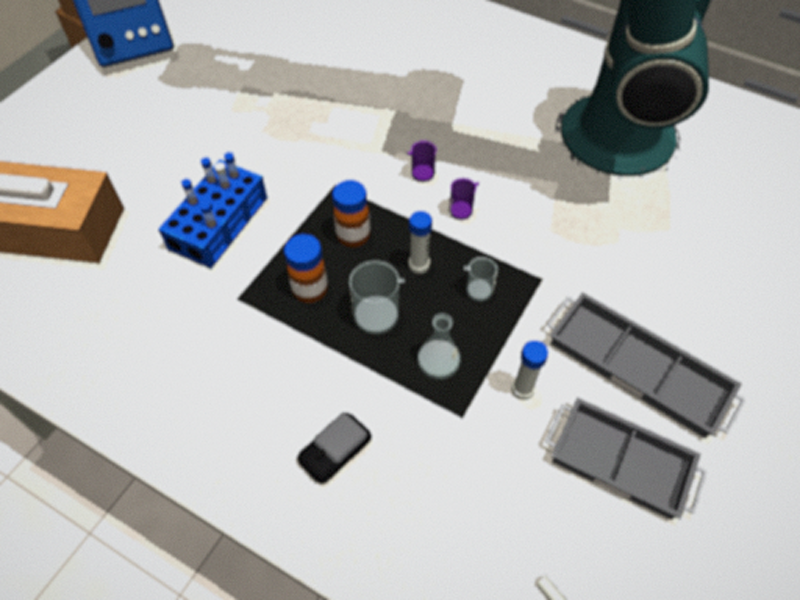

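View pics/top0.png

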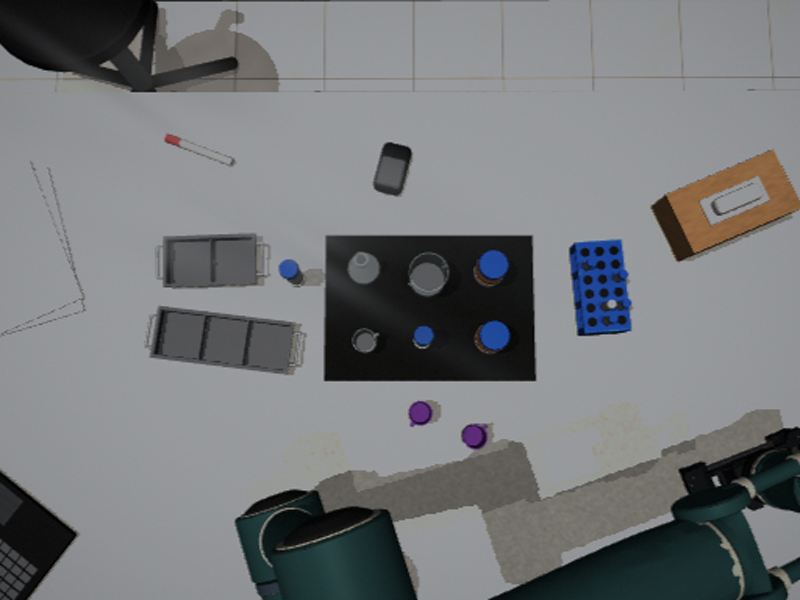

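The scene view shows both trays at right (tray_long about (645,360), tray_short about (625,455)). The stock is on the black mat, and a decoy tube stands by the short tray at (528,370).

In the top view, right in the image is the robot's right. The wanted tube is therefore the mat one at (424,336), not the one at (290,270). The bottles are at (492,265) and (492,337), the flask at (363,266), the small beaker at (365,340), tray_long at (226,340) and tray_short at (210,260).

```bash
cat > h.py <<'E'
import numpy as np,cv2
from scipy.spatial.transform import Rotation as R
def pose(c,s=None):
    if "T_tool_cam" in c:
        T=np.eye(4);T[:3,:3]=R.from_rotvec(s["tcp_rot"]).as_matrix();T[:3,3]=s["tool_pos"];T=T@c["T_tool_cam"];return T[:3,:3],T[:3,3]
    return R.from_rotvec(c["orientation"]).as_matrix(),np.array(c["position"])
def ray(c,uv,s=None):
    M,p=pose(c,s);uv=np.atleast_2d(uv).astype(float)
    d=np.c_[uv,np.ones(len(uv))]@np.linalg.inv(c["intrinsics"]).T@M.T
    return p,d
def on_plane(c,uv,z,s=None):
    p,d=ray(c,uv,s);return p+d*((z-p[2])/d[:,2])[:,None]
def cross(c1,a,c2,b,s1=None,s2=None):
    p,d=ray(c1,a,s1);q,e=ray(c2,b,s2);d,e=d[0],e[0]
    t=np.linalg.lstsq(np.c_[d,-e],q-p,rcond=None)[0];x,y=p+t[0]*d,q+t[1]*e
    return (x+y)/2,np.linalg.norm(x-y)
def cloud(c,s=None):
    v,u=np.mgrid[:384,:512];p,d=ray(c,np.c_[u.ravel(),v.ravel()],s)
    return (p+d*c["z_map"].reshape(-1,1)).reshape(384,512,3)
def blobs(mask,amin=15):
    n,l,st,ce=cv2.connectedComponentsWithStats(mask.astype(np.uint8));return [(st[i,4],ce[i],l==i) for i in range(1,n) if st[i,4]>=amin]
def blue(im):
    h=cv2.cvtColor(im,cv2.COLOR_BGR2HSV);return cv2.inRange(h,(100,150,60),(125,255,255))>0
E
python3 - <<'E'
from h import *
np.set_printoptions(precision=4,suppress=True)
C={n:dict(np.load(n+"0.npz")) for n in("scene","top")}
for n,c in C.items():
    P=cloud(c)
    print(n,"blue")
    for a,ce,m in blobs(blue(c["image"])):
        q=P[m];z=np.percentile(q[:,2],90);t=q[q[:,2]>z-.006]
        print(a,ce/.64,"ztop",z,"xy",t[:,:2].mean(0),np.ptp(t[:,:2],axis=0))
T=C["top"];P=cloud(T)
# everything raised, by depth
m=(P[...,2]>.012)&(P[...,2]<.14)&(P[...,0]>.3)&(P[...,0]<.95)&(np.abs(P[...,1]+.1)<.45)
for a,ce,k in blobs(m):
    q=P[k];print("raised",a,ce/.64,"z",np.percentile(q[:,2],[10,50,95]),"xy",q[:,:2].mean(0),np.ptp(q[:,:2],axis=0))
# trays: dark grey, off mat
g=cv2.cvtColor(T["image"],cv2.COLOR_BGR2GRAY);t=(g<110);t[:,205:]=0;t[:140]=0;t[250:]=0
for a,ce,k in blobs(t,300):
    cnt=max(cv2.findContours(k.astype(np.uint8),cv2.RETR_EXTERNAL,cv2.CHAIN_APPROX_NONE)[0],key=cv2.contourArea)
    w=on_plane(T,cnt[:,0],.028)[:,:2];r=cv2.minAreaRect(w.astype(np.float32)*1000);print("tray",a,r,np.median(P[k][:,2]))
E
```

```text
scene blue
1472 [124.3758  30.6747] ztop 0.09827050793066242 xy [ 0.3202 -0.9074] [0.8239 1.1273]
2101 [215.2814 213.8446] ztop 0.05851961409734863 xy [ 0.5618 -0.4935] [0.5838 0.6884]
22 [205.1847 161.9318] ztop 0.10325673236755059 xy [ 0.5138 -0.5308] [0.0121 0.0132]
25 [186.25 183.5 ] ztop 0.10280645818724095 xy [ 0.5647 -0.5275] [0.0121 0.0123]
352 [348.4775 195.9783] ztop 0.10763314435081218 xy [ 0.4591 -0.2938] [0.616  0.4619]
176 [419.478  223.1179] ztop 0.11883356793713251 xy [ 0.456  -0.1693] [0.0336 0.0303]
458 [302.4017 250.4503] ztop 0.10792001607948605 xy [ 0.5838 -0.294 ] [0.4915 0.4637]
212 [533.9475 353.921 ] ztop 0.11876987649798094 xy [0.5735 0.0701] [0.0335 0.0309]
top blue
1490 [599.2607 286.4293] ztop 0.06306358996120316 xy [ 0.5398 -0.4961] [0.2911 0.416 ]
278 [493.1655 263.6522] ztop 0.11058130258973649 xy [ 0.5764 -0.2951] [0.2644 0.1864]
95 [287.5493 268.7993] ztop 0.12173917097715665 xy [0.5641 0.0661] [0.2422 0.2172]
286 [494.1324 334.6919] ztop 0.11054663013344168 xy [ 0.4504 -0.2956] [0.05   0.0498]
125 [423.1375 334.425 ] ztop 0.12110213549795454 xy [ 0.
[... 792 characters left out ...]
4] z [0.0194 0.0269 0.0328] xy [0.4509 0.2105] [0.1265 0.2924]
raised 370 [490.6588 336.7948] z [0.057  0.1051 0.111 ] xy [ 0.4479 -0.2919] [0.0545 0.0538]
raised 143 [422.2137 335.9375] z [0.0391 0.1168 0.1218] xy [ 0.4485 -0.1699] [0.0334 0.0303]
raised 94 [363.7467 338.9461] z [0.0257 0.0582 0.0642] xy [ 0.4475 -0.0638] [0.0433 0.0459]
raised 51 [420.435  410.5086] z [0.0548 0.0593 0.0638] xy [ 0.3176 -0.1674] [0.0336 0.0424]
tray 2001 ((599.1128540039062, 224.16873168945312), (100.26236724853516, 192.84718322753906), 2.0062882900238037) 0.005855912320033019
tray 3003 ((448.0809326171875, 195.0645294189453), (277.32391357421875, 97.75257873535156), 82.98304748535156) 0.0057293765136290364
```

```bash
cat >> h.py <<'E'
def down(a):
    y=np.array([np.cos(a),np.sin(a),0]);z=np.array([0,0,-1.]);return R.from_matrix(np.c_[np.cross(y,z),y,z]).as_rotvec()
E
python3 - <<'E'
from h import *
from cell import *
print(inverse_kinematics([.45,-.29,.1],down(0)),inverse_kinematics([.45,-.29,.1],down(np.pi)))
print(inverse_kinematics([.45,.2,.1],down(0)),inverse_kinematics([.45,.2,.1],down(np.pi)))
c=cams.capture("wrist");print(c["T_tool_cam"],c["intrinsics"])
import pickle
def shot(n):
    s=manip.state();c=cams.capture("wrist");pickle.dump((c,s),open(n+".pkl","wb"));cv2.imwrite(f"pics/{n}.png",c["image"])
    return s
manip.move_pose([.47,-.22,.38],down(0));shot("w1");
manip.move_pose([.47,-.08,.38],down(0));shot("w2");
manip.move_pose([.47,.12,.36],down(0));shot("w3");
manip.move_pose([.47,.25,.36],down(0));s=shot("w4");print(s["clock"],s["contact_force"])
cv2.imwrite("pics/w_all.png",np.vstack([np.hstack([cv2.imread(f"pics/w{i}.png")for i in p])for p in((1,2),(3,4))])[::1,::1]) 
a=cv2.imread("pics/w_all.png");cv2.imwrite("pics/w_all.png",cv2.resize(a,(800,600),interpolation=cv2.INTER_AREA))
E
```

```text
[-6.18988197e-01  1.31361234e-01  2.03570757e+00 -4.44089210e-16
  9.74523848e-01 -6.18988197e-01] [-0.6189882   0.13136123  2.03570757  0.          0.97452385  2.52260446]
[ 3.67638519e-01  5.20999815e-02  2.12293656e+00 -4.44089210e-16
  9.66556114e-01  3.67638519e-01] None
[[-4.74165386e-04 -9.54871077e-01 -2.97020205e-01  7.84180763e-02]
 [ 9.99999848e-01 -3.69242633e-04 -4.09353305e-04 -3.98636968e-04]
 [ 2.81207108e-04 -2.97020354e-01  9.54871107e-01 -1.46309917e-01]
 [ 0.00000000e+00  0.00000000e+00  0.00000000e+00  1.00000000e+00]] [[281.51164892   0.         255.15520157]
 [  0.         281.51164892 190.71805199]
 [  0.           0.           1.        ]]
4.1167 [ 0.28568759 -0.13284248  0.30652827]
```

View pics/w_all.png

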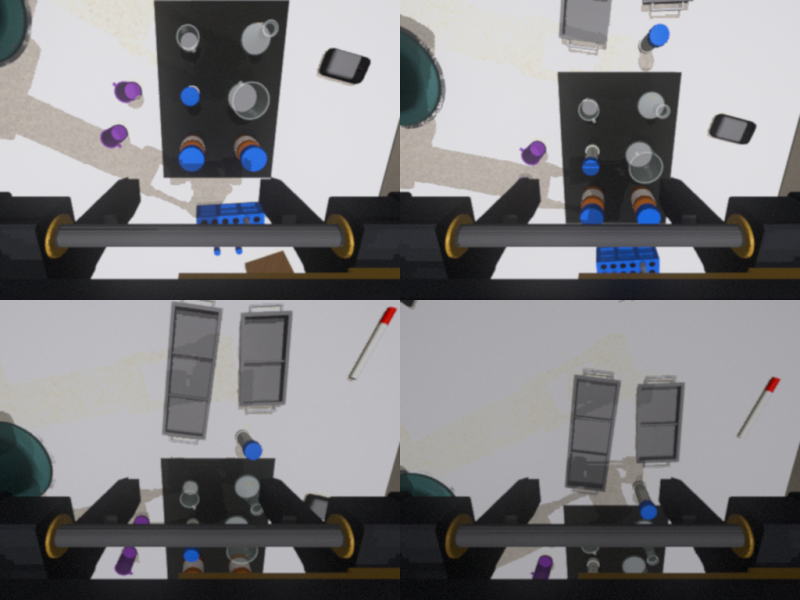

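The wrist mosaic shows w1 (top left) with the caps at about (190,95), (191,158) and (253,158), the small beaker at (188,38) and the flask at (258,38). w4 (bottom right) shows tray_long at (593,432) and tray_short at (660,420), both unobstructed.

```bash
cat > meas.py <<'E'
from h import *
import pickle
np.set_printoptions(precision=4,suppress=True)
L=lambda n:pickle.load(open(n+".pkl","rb"))
V={"w1":L("w1"),"w2":L("w2"),"w3":L("w3"),"w4":L("w4"),"top":(dict(np.load("top0.npz")),None),"scene":(dict(np.load("scene0.npz")),None)}
P={k:cloud(*v) for k,v in V.items()}
obj={"A":(.574,-.294,.106,.03),"B":(.45,-.294,.106,.03),"tube":(.45,-.17,.117,.022),"flask":(.58,-.06,.109,.02),"beaker":(.45,-.064,.06,.027)}
for o,(x,y,h,r) in obj.items():
    uv={}
    for k in("w1","w2","top","scene"):
        p=P[k];m=(np.hypot(p[...,0]-x,p[...,1]-y)<r+.012)&(p[...,2]>h-.008)&(p[...,2]<h+.012)
        v,u=np.nonzero(m)
        if len(u)<8: print(o,k,len(u));continue
        cnt=cv2.convexHull(np.c_[u,v].astype(np.float32))
        (cx,cy),_=cv2.minEnclosingCircle(p[m][:,:2].astype(np.float32)*1000)[0:2]
        # pixel centre of hull ellipse
        e=np.array(cv2.moments(cnt)["m10"]),cv2.moments(cnt); mm=e[1]; uv[k]=(mm["m10"]/mm["m00"],mm["m01"]/mm["m00"])
        print(o,k,len(u),"circ",cx,cy,_,"z",np.median(p[m][:,2]),"plane",on_plane(V[k][0],uv[k],h,V[k][1])[0,:2])
    for a,b in(("w1","w2"),("w1","top"),("top","scene")):
        if a in uv and b in uv: print("   cross",a,b,*cross(V[a][0],uv[a],V[b][0],uv[b],V[a][1],V[b][1]))
for k in("w3","w4","top","scene"):
    p=P[k]
    for t,(x,y,l) in {"long":(.45,.205,.26),"short":(.6,.228,.177)}.items():
        m=(p[...,2]>.023)&(p[...,2]<.036)&(abs(p[...,0]-x)<.072)&(abs(p[...,1]-y)<l/2+.005)
        q=p[m]; fl=(abs(p[...,0]-x)<.03)&(abs(p[...,1]-y)<.1)&(p[...,2]<.015)&(p[...,2]>-.01)
        print(t,k,m.sum(),"rim z",np.median(q[:,2]),"floor z",np.median(p[fl][:,2]),cv2.minAreaRect(q[:,:2].astype(np.float32)*1000))
E
python3 meas.py
```

```text
A w1 833 circ 581.5191040039062 -295.45233154296875 26.620750427246094 z 0.10608788167802635 plane [ 0.5806 -0.2935]
A w2 555 circ 581.13525390625 -294.3962707519531 26.46953010559082 z 0.10597280116095137 plane [ 0.5803 -0.2874]
A top 279 circ 578.6298828125 -296.208251953125 27.016529083251953 z 0.10626949916584527 plane [ 0.5775 -0.2958]
A scene 368 circ 581.25732421875 -296.84619140625 27.629873275756836 z 0.10597412341732548 plane [ 0.5839 -0.2939]
   cross w1 w2 [ 0.5854 -0.3002  0.0872] 0.000347881018384959
   cross w1 top [ 0.5801 -0.2957  0.1012] 0.0036617607571795396
   cross top scene [ 0.5792 -0.2973  0.0984] 0.001497750654324184
B w1 821 circ 454.6956481933594 -295.03314208984375 26.381925582885742 z 0.10602121076017434 plane [ 0.4547 -0.2932]
B w2 549 circ 454.4530029296875 -293.66839599609375 26.010313034057617 z 0.10591363409813204 plane [ 0.4548 -0.2874]
B top 283 circ 450.5151672363281 -295.8758850097656 26.30564308166504 z 0.10635091090712567 plane [ 0.4505 -0.2956]
B scene 317 circ 454.8588562011719 -296.1780090332031 28.118175506591797 z 0.10565141261072541 plane
[... 2908 characters left out ...]
96933555603027)
long top 620 rim z 0.0282247761444665 floor z 0.004397985366416557 ((449.13092041015625, 204.8480224609375), (278.3843994140625, 98.21488952636719), 82.95136260986328)
short top 461 rim z 0.027974708139546944 floor z 0.004015938369829608 ((600.9144897460938, 227.55282592773438), (99.39945983886719, 188.19171142578125), 2.1272757053375244)
long scene 1115 rim z 0.027780837466681474 floor z 0.00440640668366632 ((451.297607421875, 207.80404663085938), (274.1782531738281, 100.87066650390625), 82.71714782714844)
short scene 971 rim z 0.0279005340008599 floor z 0.004174765880371911 ((602.901611328125, 227.79660034179688), (100.27025604248047, 187.34449768066406), 2.130690097808838)
```

```bash
cat > tray.py <<'E'
import contextlib,io
with contextlib.redirect_stdout(io.StringIO()): from meas import *
def tray(p,x,y,a,l):
    c,s=np.cos(a),np.sin(a)
    q=p.reshape(-1,3);d=q[:,:2]-[x,y];u=d[:,0]*c+d[:,1]*s;v=-d[:,0]*s+d[:,1]*c;z=q[:,2]
    m=(z>.023)&(z<.034)
    side=m&(abs(abs(u)-.046)<.008)&(abs(v)<l/2+.02)
    ends=np.percentile(v[side],[.5,99.5]); mid=m&(abs(v)<l/2-.02)&(abs(u)<.06); us=np.percentile(u[mid],[.5,99.5])
    du,dv=us.mean(),ends.mean()
    return x+du*c-dv*s,y+du*s+dv*c,np.ptp(us),np.ptp(ends)
for k in("w3","w4"):
    print(k,tray(P[k],.4525,.205,np.deg2rad(-7.03),.252),tray(P[k],.6043,.228,np.deg2rad(2.1),.169))
E
python3 tray.py
```

```text
w3 (np.float64(0.452440962540868), np.float64(0.2051408388928818), np.float64(0.09789499076481932), np.float64(0.2579384888493632)) (np.float64(0.6040409884705737), np.float64(0.23420330804964967), np.float64(0.09842309536930796), np.float64(0.1751387759836071))
w4 (np.float64(0.4525487986115076), np.float64(0.2054084030022331), np.float64(0.09782990825662444), np.float64(0.25761864762463327)) (np.float64(0.6039843504597427), np.float64(0.23440485700749486), np.float64(0.0981399929994691), np.float64(0.17548540983975242))
```

```bash
cat > job.py <<'E'
from h import *
from cell import *
import pickle
TR={"long":(.4525,.2053,np.deg2rad(-7.03)),"short":(.604,.2343,np.deg2rad(2.1))}
def goto(x,y,z,a): manip.move_pose([x,y,z],down(a))
def pick(x,y,z,op,force,dia,hi=.25):
    manip.set_gripper(op); goto(x,y,z+.12 if z+.12>hi-.05 else hi-.05,0)
    manip.move_linear([x,y,z],rate=.15); manip.set_gripper(dia-.02,force)
    s=manip.state();print("grip w",round(s["gripper_width"],4),"f",round(s["grasp_force"],1),"t",s["clock"])
    if abs(s["gripper_width"]-dia)>.005: raise SystemExit("bad grasp")
    manip.move_linear([x,y,z+.16],rate=.2)
def place(tray,v,z,op,hi=.16):
    x,y,a=TR[tray];x,y=x-v*np.sin(a),y+v*np.cos(a)
    goto(x,y,z+hi,a); print("held w",round(manip.state()["gripper_width"],4))
    manip.move_linear([x,y,z+.008],rate=.15); manip.dwell(.1)
    f0=manip.state()["contact_force"][2]
    for k in range(14):
        h=z+.007-.001*k; manip.move_linear([x,y,h],rate=.02); df=manip.state()["contact_force"][2]-f0
        if df>1.5: break
    print("down at",round(h-z,4),"df",round(df,2))
    manip.set_gripper(op); manip.move_linear([x,y,z+.12],rate=.2)
    s=manip.state();print("t",s["clock"],"peak?",s["contact_force"])
def shot(n):
    s=manip.state();c=cams.capture("wrist");pickle.dump((c,s),open(n+".pkl","wb"));cv2.imwrite(f"pics/{n}.png",c["image"])
E
python3 - <<'E'
from job import *
pick(.4498,-.0635,.026,.075,12,.042)
place("long",.083,.030-.000,.066)
c=cams.capture("scene");cv2.imwrite("pics/s1.png",cv2.resize(c["image"][150:384,250:512],(786,702))[:600])
E
```

```text
grip w 0.0432 f 12.0 t 7.7667
held w 0.0434
down at -0.001 df 9.37
t 14.8333 peak? [-0.24111525 -0.19863572 -1.0030123 ]
```

View pics/s1.png

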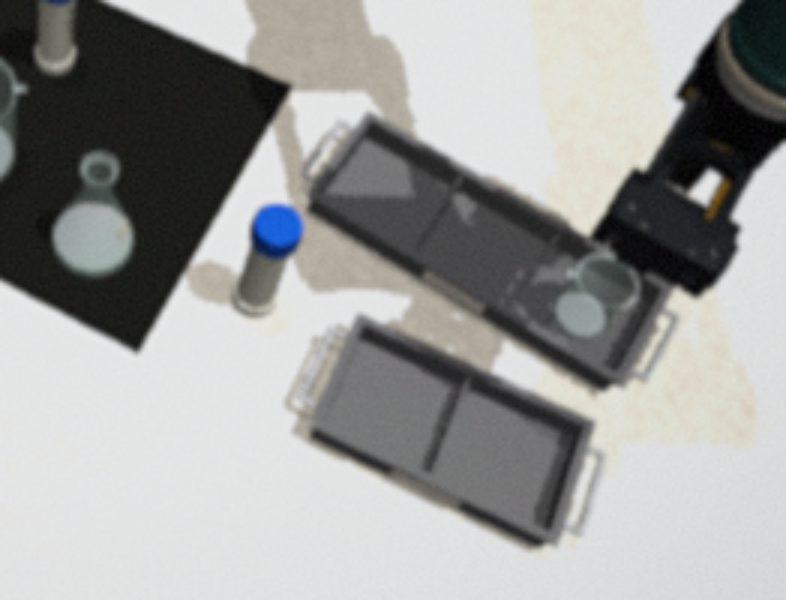

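The small beaker stands upright in the far compartment, its base at about (582,312) in the crop. Next are the flask, both bottles and the tube.

```bash
python3 - <<'E'
from job import *
pick(.5911,-.0580,.068,.06,12,.023)
place("long",0,.072,.06)
pick(.4546,-.2945,.075,.08,25,.052)
place("long",-.083,.079,.075)
c=cams.capture("scene");cv2.imwrite("pics/s2.png",cv2.resize(c["image"],(800,600)))
E
```

```text
grip w 0.025 f 12.0 t 18.2333
held w 0.025
down at -0.001 df 7.98
t 25.2667 peak? [-0.3207187   0.38443407 -0.10610946]
grip w 0.0508 f 25.0 t 29.0917
held w 0.0511
down at 0.0 df 4.62
t 36.1333 peak? [-0.53421413 -0.3730921   0.04734243]
```

View pics/s2.png

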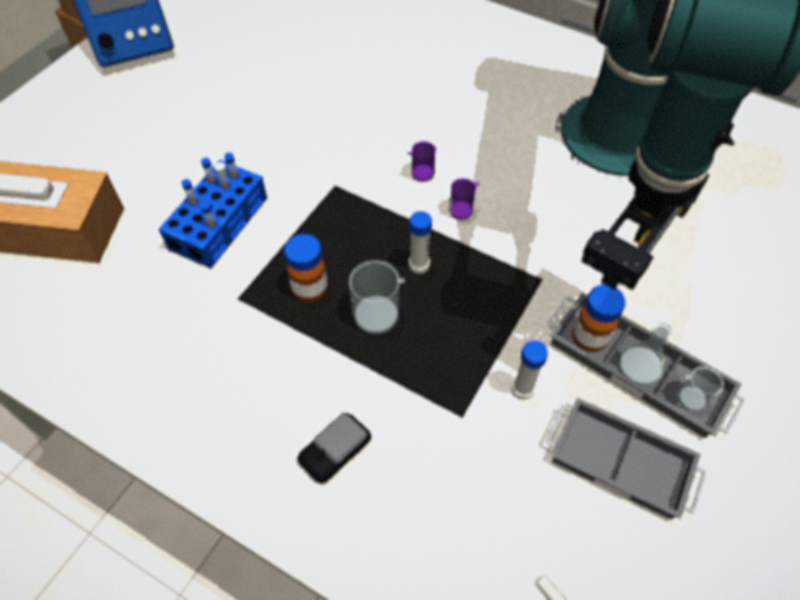

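The bottle, flask and small beaker are in tray_long at about (600,320), (645,360) and (700,390). I'll verify the flask's uprightness at the end. Next are bottle A and the mat tube.

```bash
python3 - <<'E'
from job import *
pick(.5813,-.2948,.075,.08,25,.052)
place("short",.0415,.079,.075)
pick(.4540,-.1694,.086,.07,15,.034)
place("short",-.0415,.090,.065)
goto(.5,.18,.40,0);shot("w5");goto(.5,.08,.40,0);shot("w6");goto(.42,-.35,.35,0);print(manip.state()["clock"])
for n in("top","scene"):
    c=cams.capture(n);np.savez(n+"9.npz",**c);cv2.imwrite(f"pics/{n}9.png",c["image"])
t=cv2.imread("pics/top9.png")[130:260,80:360];s=cv2.imread("pics/scene9.png")[170:350,320:500];w=cv2.imread("pics/w6.png")[:200,150:450]
f=lambda a:cv2.resize(a,(400,300));cv2.imwrite("pics/end.png",np.vstack([np.hstack([f(t),f(s)]),np.hstack([f(w),f(cv2.imread("pics/w5.png"))])]))
T=dict(np.load("top9.npz"));P=cloud(T)
for n in("w6",):
    c,s=pickle.load(open(n+".pkl","rb"));P=cloud(c,s)
    for o,(tr,v,h) in {"beaker":("long",.083,.064),"flask":("long",0,.113),"B":("long",-.083,.110),"A":("short",.0415,.110),"tube":("short",-.0415,.121)}.items():
        x,y,a=TR[tr];x,y=x-v*np.sin(a),y+v*np.cos(a)
        m=(np.hypot(P[...,0]-x,P[...,1]-y)<.045)&(P[...,2]>h-.006)&(P[...,2]<h+.012);q=P[m]
        if len(q)>5:
            (cx,cy),r=cv2.minEnclosingCircle(q[:,:2].astype(np.float32)*1000);print(o,len(q),"err mm",round(cx-1000*x,1),round(cy-1000*y,1),"r",round(r,1),"z",np.median(q[:,2])*1000)
        else: print(o,len(q))
E
```

```text
grip w 0.0512 f 25.0 t 39.6167
held w 0.051
down at 0.0 df 3.67
t 47.1667 peak? [-0.5058553   1.1968407  -0.39373193]
grip w 0.0332 f 15.0 t 50.7667
held w 0.0335
down at -0.001 df 6.08
t 58.075 peak? [-0.54949993 -0.24400101 -0.02891588]
61.15
beaker 206 err mm 2.2 -3.9 r 24.9 z 63.6221357938187
flask 179 err mm 0.7 0.5 r 13.5 z 111.32129517761219
B 944 err mm -0.0 -0.4 r 26.7 z 110.14703404801112
A 1122 err mm 0.5 -1.6 r 27.0 z 110.27303717911575
tube 512 err mm -0.0 -0.2 r 17.6 z 121.16867168673498
```

View pics/end.png

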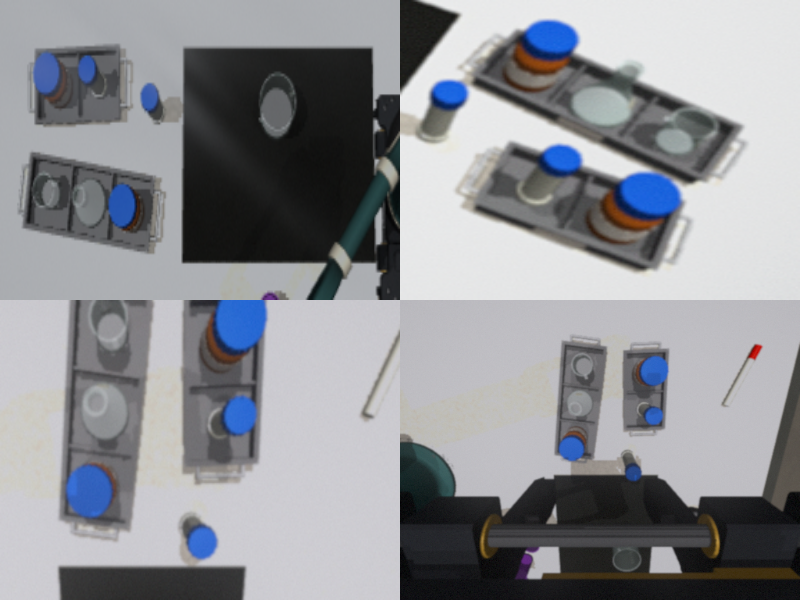

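All five items are upright in their own compartments: tray_long at top left (95,205), tray_short at (80,85). Their tops lie within about 5 mm of the compartment centres and about 4 mm above their heights on the bench, matching the tray floor. The big beaker, the decoy tube and the purple beaker in view are where they were.

```bash
python3 -c "
from cell import order
print(order.close_job())"
```

```text
the job is handed in; nothing more can be done
None
```

Both kits are made up and the job is handed in at about 61 s on the robot's clock: every item stands upright in its own compartment; I saw no sign of the big beaker, rack or mouse being disturbed, though I didn't re-measure their positions.

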